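# Show the forged collar to the inspection camera

## Task

A hollow steel railing ball is sitting in the forged collar it was used to gauge. First lift the ball off and lower it gently, without dropping it, to the bottom of the deep metal pot; then pick up that same collar (not a spare one) and present it in the air to the inspection camera, its middle 13 cm straight in front of the lens and its bore pointing squarely at the lens. Finish while still holding it there, motionless, and leave everything else on the bench where it is.

Things in the scene. Friction and masses are not known exactly. Their poses are not given: they have to be found in the camera images.
- ball_center (a point): Centre of the hollow bright steel ball, 64 mm diameter, about 0.15 kg. It starts resting on the bore edge of the collar to be inspected, its centre 25 mm above the collar's top rim (61 mm above the bench); it just lifts off. It rolls if let go on a flat surface.
- ball: The same ball as a body; its origin turns with it when it rolls, so use ball_center for its position.
- collar: The collar to inspect, the one that the ball sits in: a plain dark steel tube standing on its end, outside diameter 56 mm, bore 40 mm (wall 8 mm), height 36 mm, about 0.3 kg. Origin: centre of its underside; z is the bore axis, up at the start. Both ends are alike.
- collar_mid (a point): Middle of that collar, on the bore axis, 18 mm above its underside.
- pot: Deep round open pot of bare sheet metal, fixed, 164 mm across the rim (160 mm at the foot), wall 3 mm, 100 mm high, flat inner floor 5 mm above the bench. Origin: centre of its underside. A ball resting on its floor has its centre 37 mm above the bench.
- camera: Inspection camera fixed to the bench: grey box head with a black lens barrel (34 mm diameter) in a white ring light (54 mm), in a steel fork on a 100 mm square plate; it reaches about 120 mm high. Origin: on its underside, z up; -x is the way it leans. The lens looks up, 30 degrees away from vertical towards the camera's -x side.
- lens (a point): Centre of the lens front; z is the viewing direction out of the lens. In the camera's frame it lies at (-5, 0, 118.3) mm.
- view (a point): The point 130 mm in front of the lens front on its axis, where the collar's middle belongs, about 231 mm above the bench, nothing is there to touch; its z axis is the viewing direction out of the lens, the line that the collar's bore must follow.
- spare_collar: A second collar of the same shape and size as the collar to inspect, empty from the start. Leave alone. Origin: centre of its underside.
- blank: A solid round steel blank (no bore), 60 mm diameter, 20 mm high, lying flat. Leave alone. Origin: centre of its underside.
- drift: Square steel drift, 100 x 14 x 14 mm, lying flat along its x near the collars. Leave alone.
- finial: Small pointed dark steel railing finial standing upright, 40 mm across the foot, 62 mm high. Leave alone.
- wedge: Small wooden packing block 50 x 28 x 22 mm, lying. Leave alone.
- hammer: Hammer lying across the far side of the work area. Leave alone.
- file: Flat file, 270 mm long with its wooden handle, lying to the robot's right. Leave alone.
Not all that is in view belongs to the job. What is shaped like the camera but blue is not meant. What is shaped like the collar but green is not meant.

How it is judged (in metres and radians):
On the way, in this order (a step that is already met when the one before it is completed fails the run):
1. the ball lies at the bottom of the pot, let go and at rest, while the collar still stands on the bench (horizontal distance between ball_center and pot below 0.055 m and z of ball_center in the frame of pot between 0.025 and 0.046 m and contact force between ball and the fingers below 0.1 N and linear speed of ball below 0.05 m/s and height (world z) of collar_mid below 0.04 m), for 0.3 s.
2. the collar is held in the air, its middle more than 10 cm above the bench (contact force between collar and the fingers above 1 N and height (world z) of collar_mid above 0.1 m), for 0.2 s.
At the end, for the whole second after the job is handed in: The collar is held by the fingers alone, motionless, its middle within 20 mm of the point 130 mm in front of the lens and its bore within 0.16 rad (9 degrees) of the lens axis (either end towards the lens), touching neither camera nor anything else; the ball rests released on the pot's floor (horizontal distance between ball_center and pot below 0.055 m and z of ball_center in the frame of pot between 0.025 and 0.046 m and contact force between ball and the fingers below 0.1 N and linear speed of ball below 0.05 m/s and contact force between collar and the fingers above 1 N and distance between collar_mid and view below 0.02 m and angle between the z axis of collar and the z axis of view, either way round below 0.16 rad and height (world z) of collar_mid above 0.19 m and linear speed of collar below 0.02 m/s and angular speed of collar below 0.15 rad/s and contact force between each of collar, the fingers and camera below 0.1 N); the arm keeps its last pose, push and grip.
It fails at once if the ball hits or is pressed into the pot with more than 30 N (contact force between ball and pot above 30 N).
It fails at once if the ball is dropped into the pot: let go over or in the pot with its underside still more than 12 mm above the pot's floor (horizontal distance between ball_center and pot below 0.085 m and z of ball_center in the frame of pot above 0.049 m and contact force between ball and the fingers below 0.05 N).
It fails at once if the ball is dropped or rolled onto the bench: it leaves the collar and falls low outside the pot (height (world z) of ball_center below 0.045 m and horizontal distance between ball_center and pot above 0.075 m).
It fails at once if one of the bystanders (spare collar, blank, drift, finial, packing block, hammer, file) is shifted by more than 30 mm (distance of any of spare_collar, blank, drift, finial, wedge, hammer, file from where it was at the start of the episode above 0.03 m).
It also fails if it takes over 58 s, if anything falls off the work surface, if the arm or the gripper's body presses on something with over 40 N, if the wrist force passes 120 N, or if a joint passes its speed limit or range.

## Robot

A 7-joint arm with a two-finger parallel gripper is mounted at the origin on the work surface. World frame = base frame: x ahead of the robot, y to its left, z up, the work surface at z = 0. Lengths are in mm, angles in rad, forces in N, time in s.
With the tool pointing down it reaches from about 425 to 950 mm from the base axis. Payload 4.7 kg.
Tool frame: the origin (TCP) lies between the finger pads; the fingertips stand 22 mm ahead of it and the grasp point (between the pads) lies 3 mm ahead of it; z points along the fingers, x is the direction in which the jaws open and shut, and the axes are right-handed (so a half turn about z gives the same grasp; the last joint's range is limited). The gripper opens to 85 mm and grips with 20 to 120 N. Pads are 22 mm wide; open, the fingers measure 114 mm over their backs; the gripper's body (76 mm by 85 mm) begins 54 mm behind the grasp point. The pads swing forward as they close: fully open they stand 13 mm farther back than shut.
Start: joints at [-1.361, 0.469, -0.049, 1.532, 0.024, 1.141, -0.082], TCP at [159.619, 655.874, 224.135] pointing down, gripper open.
Joint ranges: [-2.59, 2.59], [-0.33, 1.99], [-1.39, 1.29], [0.1, 2.45], [-1.04, 4.18], [0.21, 1.99], [-2.66, 2.66]. Speed limits (rad/s): [2.57, 2.57, 3.14, 3.14, 3.14, 3.14, 3.14].

## Interface

Orientations are given as a unit quaternion [w, x, y, z].
In Python, from station import ctrl gives the robot as it stands.
- The arm moves only by the shell command python3 -m pendant 'ROWS' [FORCE]. ROWS is JSON, a list of rows, each a list of 7 numbers: the turn, a rotation vector about the world's x, y, z in rad, then the shift along the world's x, y, z in mm, then the gripper's target within -1 to 1 (shut at 1, half-way at 0, fully open at -1). In form: [[rx, ry, rz, tx, ty, tz, grip], ...]. A call has 1 to 10 rows; each row is the pose to reach, as a shift and turn from the pose measured when the call began; what a row does not reach only later rows make up. A row lasts 1/10 s, in which the tool goes at most 50 mm and 8.59 degrees, less where a joint would pass 70% of its speed; a pose out of reach is approached as far as the arm can. A call with a gripper value outside its range is refused whole. The fingers move at their own pace and stop on an object; FORCE is the grip in N (left out, the last holds). Time passes only in rows, so rows that repeat a pose let the fingers close. It gives the time, the measured TCP pose, the force and the opening at its end, in the units of the state.
- ctrl.get_state(): the state, without advancing time (a new reading comes with each control period).
- ctrl.snapshot(name): name is "scene" or "top" or "wrist"; returns (picture, depth): 384x512x3 uint8, red, green, blue; 384x512 float32, mm along the optical axis (not along the pixel's ray), 0 where there is no reading.
- ctrl.camera_model(name): a dict with "fx", "fy", "cx", "cy" (pixels), "R" (3x3) and "t" (3): a world point X has camera coordinates R X + t. Camera axes: x right, y down, z forward; pixel columns grow to the right and rows downward; lengths in mm; the calibration is good to about 2 mm. A picture is of the moment at which its call begins: read the wrist's pose just before it. camera_model takes no time and is no camera call; for the wrist camera it gives the pose at the moment of the call.
- ctrl.job_done(): hands the job in, once; it reports no verdict.
The state is a dict: "clock": time; "qpos": joint angles; "qvel": joint speeds; "joint_efforts": joint torques, N m; "position": TCP position; "tool_rot": TCP orientation; "contact_force": force on the tool from outside, world axes, zero at the start; "torque": the same for the moment, N m; "finger_gap": opening from 0.0 (shut) to 1.0 (fully open).
Only numpy, scipy, OpenCV 4.12 (cv2) and the standard library are available. Lean on these libraries where they do the work, as an engineer would, in place of code of your own. Each camera call takes 0.05 s, during which the arm holds its last target.

## Working session

There is one attempt and no reset: what is moved stays moved. The work goes in short steps, Python scripts to look and compute and a shell command to move; the robot and the scene stay as the last step left them, time stands still between calls to the robot, and variables do not carry over. Pictures are saved under pics/ and viewed, and the job is handed in when it is done.

```bash
mkdir -p pics; ls; python3 - <<'E'
from station import ctrl
import cv2
print(ctrl.get_state())
for n in("scene","top","wrist"):
    m=ctrl.camera_model(n); print(n,m)
    p,d=ctrl.snapshot(n); cv2.imwrite(f"pics/{n}0.png",p[:,:,::-1])
    import numpy as np
    np.savez(f"{n}0.npz",p=p,d=d,**m)
E
```

```text
pics
{'clock': 0.0, 'qpos': array([-1.36091648,  0.46944105, -0.04860466,  1.53368114,  0.0241298 ,
        1.14101159, -0.08227049]), 'qvel': array([-5.51487959e-04,  1.20973722e-03,  5.25390276e-04, -1.01530679e-04,
        9.05730441e-04,  1.20586042e-03,  1.85955629e-06]), 'joint_efforts': array([-1.32070680e-03, -5.10308182e+01, -4.66146308e-02, -2.37708163e+01,
        1.08603053e-02,  7.36609334e-03, -1.00272729e-05]), 'position': array([159.50079189, 655.27079677, 223.06715467]), 'tool_rot': array([ 6.40311864e-04,  7.86268541e-01,  6.17884152e-01, -7.38145249e-04]), 'contact_force': array([ 0.23576035, -0.29837198, -1.46362069]), 'torque': array([-0.00419164,  0.03138645, -0.04666327]), 'finger_gap': 1.0025756380338688}
scene {'fx': 460.45571456854935, 'fy': 460.45571456854935, 'cx': 246.74485044351303, 'cy': 193.42785861932362, 'R': array([[ 0.62454006,  0.78072815, -0.0203293 ],
       [ 0.52266178, -0.43715956, -0.73192635],
       [-0.58032265,  0.44649198, -0.68108042]]), 't': array([-332.60750498, -123.01107095, 1650.5200905 ])}
top {'fx': 362.78917801071566, 'fy': 362.78917801071566, 'cx': 247.9201659709358, 'cy': 193.81914960782507, 'R': array([[ 0.00897487, -0.99995215, -0.00389166],
       [-0.97839181, -0.00797728, -0.20660547],
       [ 0.20656454,  0.00566183, -0.9784166 ]]), 't': array([  26.08516062,  513.08180211, 1126.60551601])}
wrist {'fx': 302.6820615935856, 'fy': 302.6820615935856, 'cx': 257.5300853153701, 'cy': 193.54649574285622, 'R': array([[ 0.23692365,  0.97152767, -0.00108169],
       [ 0.92995498, -0.22646295,  0.28965199],
       [ 0.28115996, -0.06963133, -0.95713142]]), 't': array([-674.49065505,  -37.4394542 ,  379.04483773])}
```

View pics/scene0.png

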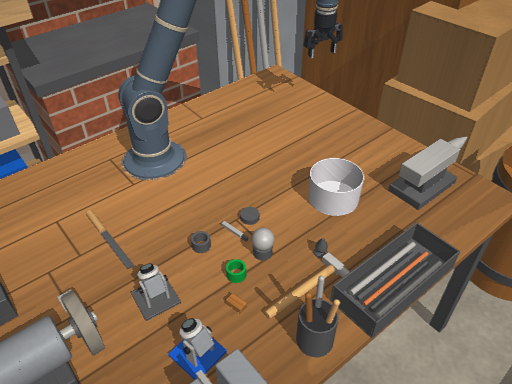

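View pics/top0.png

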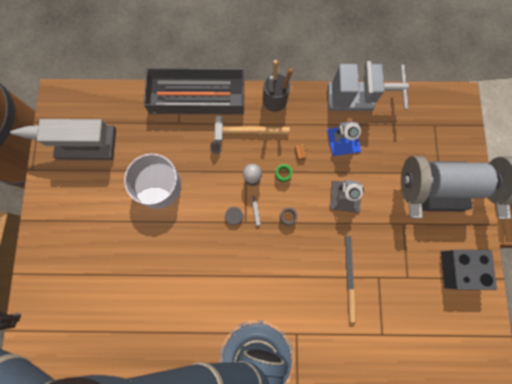

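View pics/wrist0.png

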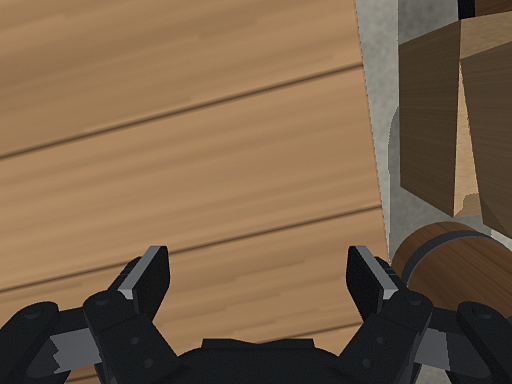

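```bash
cat > h.py <<'E'
import numpy as np, cv2
def load(n):
    return np.load(n+".npz")
def ray(m,u,v):
    d=np.array([(u-m['cx'])/m['fx'],(v-m['cy'])/m['fy'],1.]); R=m['R']; return -R.T@m['t'], R.T@d
def plane(m,u,v,z):
    c,d=ray(m,u,v); return c+d*(z-c[2])/d[2]
def proj(m,X):
    p=m['R']@np.asarray(X,float)+m['t']; return m['fx']*p[0]/p[2]+m['cx'],m['fy']*p[1]/p[2]+m['cy']
def cloud(m):
    d=m['d']; v,u=np.indices(d.shape); P=np.stack([(u-m['cx'])/m['fx']*d,(v-m['cy'])/m['fy']*d,d],-1)
    return (P-m['t'])@m['R']
def tri(m1,p1,m2,p2):
    c1,d1=ray(m1,*p1);c2,d2=ray(m2,*p2)
    A=np.stack([d1,-d2],1);s=np.linalg.lstsq(A,c2-c1,rcond=None)[0]
    a=c1+d1*s[0];b=c2+d2*s[1];return (a+b)/2,np.linalg.norm(a-b)
E
python3 - <<'E'
from h import *
T=load("top0");S=load("scene0")
a=cv2.resize(T['p'][100:240,110:380,::-1],None,fx=2.9,fy=2.9,interpolation=cv2.INTER_CUBIC)
b=cv2.resize(S['p'][150:384,120:380,::-1],None,fx=2.5,fy=2.5,interpolation=cv2.INTER_CUBIC)
cv2.imwrite("pics/topc.png",a);cv2.imwrite("pics/scc.png",b)
E
```

```text
(no output)
```

View pics/topc.png

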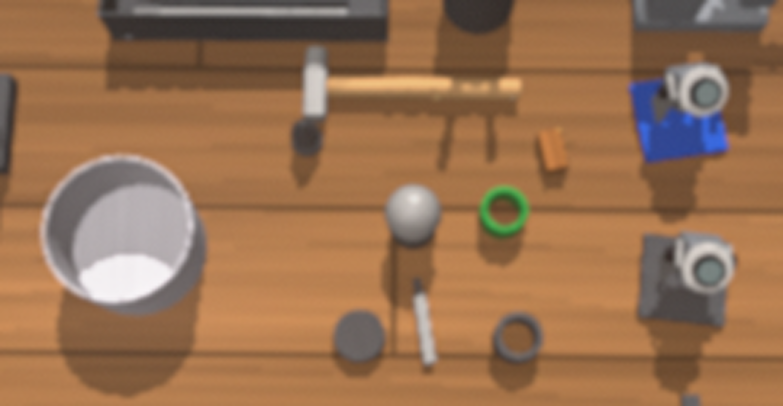

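View pics/scc.png

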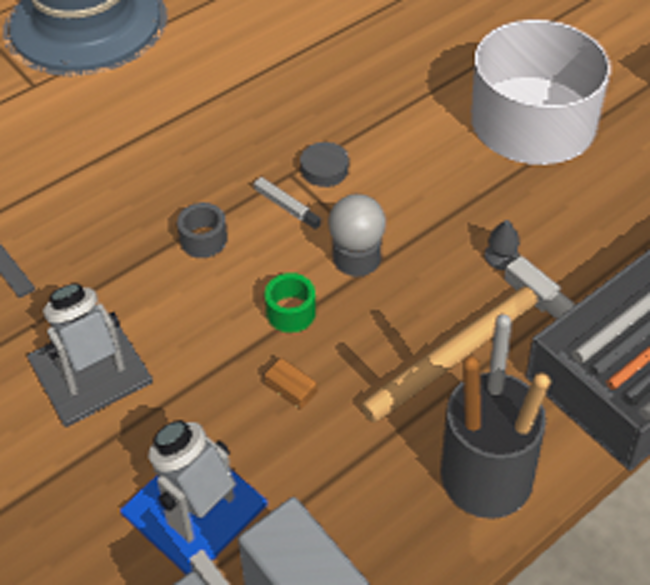

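The ball stands at top (252,173) / scene (263,240), on the collar to inspect. The empty dark collar at top (288,216) is the spare, and the green ring at (284,173) isn't meant. The camera is the one on the grey plate at top (345,195); the blue one at (345,138) is not meant. Next I measure.

```bash
python3 - <<'E'
from h import *
T=load("top0");S=load("scene0")
def mask(m,box,f):
    x0,y0,x1,y1=box; hsv=cv2.cvtColor(m['p'],cv2.COLOR_RGB2HSV).astype(int)
    k=np.zeros(hsv.shape[:2],np.uint8); k[y0:y1,x0:x1]=f(hsv[y0:y1,x0:x1]); return k
def big(k):
    c=max(cv2.findContours(k,cv2.RETR_EXTERNAL,cv2.CHAIN_APPROX_NONE)[0],key=cv2.contourArea); return c
CT=cloud(T);CS=cloud(S)
# ball
kb=[]
for m,box in((T,(236,155,268,195)),(S,(244,220,280,264))):
    k=mask(m,box,lambda h:(h[...,1]<60)&(h[...,2]>85))
    c=big(k);kb.append(c);print("ball",cv2.minEnclosingCircle(c),cv2.contourArea(c),cv2.boundingRect(c))
a=[cv2.minEnclosingCircle(c)[0] for c in kb]
print(tri(T,a[0],S,a[1]),plane(T,*a[0],61),plane(S,*a[1],61))
# depth-based sphere fit
from scipy.optimize import least_squares
for C,c in((CT,kb[0]),(CS,kb[1])):
    k=np.zeros((384,512),np.uint8);cv2.drawContours(k,[c],-1,1,-1);k=cv2.erode(k,np.ones((3,3),np.uint8))
    P=C[k>0];P=P[P[:,2]>45]
    r=least_squares(lambda x:np.linalg.norm(P-x,axis=1)-32,P.mean(0)-[0,0,20],loss='soft_l1');print("sph",r.x,np.abs(r.fun).mean(),len(P))
# pot: points with height 92..106
for n,C,(x0,y0,x1,y1) in(("T",CT,(115,145,190,215)),("S",CS,(300,150,372,222))):
    P=C[y0:y1,x0:x1].reshape(-1,3);Q=P[(P[:,2]>90)&(P[:,2]<110)]
    r=least_squares(lambda x:np.linalg.norm(Q[:,:2]-x[:2],axis=1)-x[2],[*Q[:,:2].mean(0),80],loss='soft_l1');print("pot",n,r.x,len(Q),np.percentile(P[:,2],[5,50,95]))
# camera
for n,C,(x0,y0,x1,y1) in(("T",CT,(326,175,368,218)),("S",CS,(130,255,185,322))):
    P=C[y0:y1,x0:x1].reshape(-1,3);p=(T if n=="T" else S)['p'][y0:y1,x0:x1].reshape(-1,3)
    hi=P[P[:,2]>95];print(n,"hi",hi.mean(0),hi.max(0),len(hi))
    sat=cv2.cvtColor(p[None],cv2.COLOR_RGB2HSV)[0]
    q=(sat[:,1]<60)&(P[:,2]<25)&(P[:,2]>-8)
    Q=P[q];print("plate",cv2.minAreaRect(Q[:,:2].astype(np.float32)),np.median(Q[:,2]),len(Q))
E
python3 - <<'E'
import sys;sys.path.insert(0,'.')
from h import *
T=load("top0");S=load("scene0")
a=cv2.resize(T['p'][170:222,322:374,::-1],None,fx=10,fy=10,interpolation=cv2.INTER_CUBIC)
b=cv2.resize(S['p'][255:325,125:190,::-1],None,fx=8,fy=8,interpolation=cv2.INTER_CUBIC)
cv2.imwrite("pics/camT.png",a);cv2.imwrite("pics/camS.png",b)
E
```

```text
ball ((251.5, 173.0), 9.708344459533691) 253.5 (243, 164, 19, 19)
ball ((262.546630859375, 239.87306213378906), 12.391548156738281) 398.5 (252, 228, 22, 25)
(array([581.3701939 ,  19.1333402 ,  59.13341806]), np.float64(0.4946641718597835)) [580.99906027  19.34987352  61.        ] [582.51603576  17.84450287  61.        ]
sph [581.18251603  19.43281123  61.6653069 ] 1.2457839745727497 209
sph [579.86905971  19.42554839  62.96549067] 1.491038447964494 328
pot T [551.3183422  340.28321698  79.9070939 ] 251 [-3.144413    2.57987399 91.72908662]
pot S [551.31873893 339.21940475  80.09877518] 425 [-0.47041482  6.6134115  96.87003852]
T hi [ 510.33360692 -289.70654489  125.86313512] [ 544.58171923   23.79826197 1208.39655508] 270
plate ((515.3637084960938, -300.8861083984375), (106.73250579833984, 95.59879302978516), 81.1663589477539) 10.891234810714899 474
S hi [ 542.17543005 -305.12494346  134.14780891] [1229.85409085 -270.11189001 1027.34018921] 416
plate ((469.96484375, -291.7073059082031), (98.72920227050781, 202.76296997070312), 83.74005126953125) 11.440457390508893 821
```

View pics/camT.png

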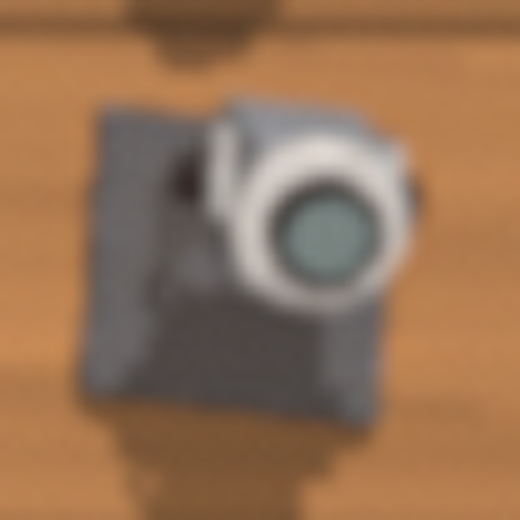

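View pics/camS.png

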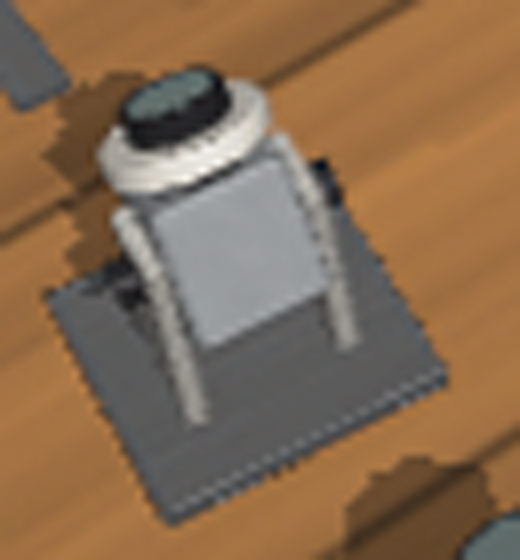

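```bash
python3 - <<'E'
from h import *
T=load("top0");S=load("scene0")
CT=cloud(T);CS=cloud(S)
t=lambda x,y:((x+.5)/10-.5+322,(y+.5)/10-.5+170)
s=lambda x,y:((x+.5)/8-.5+125,(y+.5)/8-.5+255)
L=tri(T,t(327,237),S,s(177,95));print("lens",L, plane(T,*t(327,237),118.3),plane(S,*s(177,95),118.3))
for z in(0,8,12):
  print(z,"T",[plane(T,*t(*p),z)[:2].round(1) for p in((100,105),(85,390),(375,420))])
  print("S",[plane(S,*s(*p),z)[:2].round(1) for p in((48,292),(170,512),(447,372))])
for p in [(120,130),(110,370),(360,390)]:
  u,v=t(*p);print(CT[round(v),round(u)].round(1))
for p in [(80,310),(175,490),(420,370)]:
  u,v=s(*p);print(CS[round(v),round(u)].round(1))
u,v=t(327,237);print(CT[round(v)-1:round(v)+2,round(u)-1:round(u)+2].mean((0,1)))
E
```

```text
lens (array([ 503.96648034, -294.5269603 ,  119.55320516]), np.float64(2.734965633167351)) [ 503.63177433 -296.14129018  118.3       ] [ 503.78101426 -293.06798211  118.3       ]
0 T [array([ 574.7, -255.5]), array([ 475.6, -246.6]), array([ 466.2, -343.8])]
S [array([ 454.7, -337.2]), array([ 554.9, -347.3]), array([ 566.8, -250.5])]
8 T [array([ 572.7, -253.7]), array([ 474.3, -244.8]), array([ 464.9, -341.3])]
S [array([ 460.8, -338.7]), array([ 560.2, -348.8]), array([ 572. , -252.7])]
12 T [array([ 571.7, -252.7]), array([ 473.6, -243.9]), array([ 464.3, -340.1])]
S [array([ 463.8, -339.5]), array([ 562.8, -349.5]), array([ 574.6, -253.8])]
[ 561.2 -260.4   13. ]
[ 479.4 -254.7    9.1]
[ 473.3 -337.8    9.6]
[ 472.7 -332.3    6.5]
[ 556.  -345.3   11. ]
[ 570.1 -261.2   14.1]
[ 503.80239296 -294.5948173   121.10087417]
```

```bash
python3 - <<'E'
from h import *
T=load("top0")
for n,u,v,z in(("blank",234,216,20),("drift far",255,198,14),("drift near",258.5,225,14),("spare",288.5,216,36),("green",284,173,36),("wedge",300,152,22),("finial",216,148,50),("hammer end",289,130,15),("head",218,130,15)):
    print(n,plane(T,u,v,z)[:2].round())
W=load("wrist0");c=-W['R'].T@W['t'];print("wrist cam",c,W['R'][2])
from scipy.spatial.transform import Rotation as Ro
q=[0.00064,0.78627,0.61788,-0.00074];R=Ro.from_quat(q[1:]+q[:1]).as_matrix();print(R.round(3));print(R.T@(c-[159.5,655.3,223.1]))
E
```

```text
blank [445.  76.]
drift far [507.   7.]
drift near [416.  -5.]
spare [ 444. -102.]
green [589. -89.]
wedge [ 667. -146.]
finial [670. 139.]
hammer end [ 750. -111.]
head [748. 137.]
wrist cam [ 88.04756664 673.20108096 372.91054705] [ 0.28115996 -0.06963133 -0.95713142]
[[ 0.236  0.972 -0.   ]
 [ 0.972 -0.236 -0.002]
 [-0.002  0.    -1.   ]]
[   0.20604573  -73.64523464 -149.81800926]
```

```bash
python3 -m pendant '[[0,0,0.02,25,-38,0,-1],[0,0,0.04,50,-76,0,-1],[0,0,0.06,78,-118,0,-1],[0,0,0.07,106,-160,0,-1],[0,0,0.08,134,-202,0,-1],[0,0,0.1,162,-244,0,-1],[0,0,0.11,190,-286,0,-1],[0,0,0.12,218,-328,0,-1],[0,0,0.13,246,-370,0,-1],[0,0,0.14,274,-412,0,-1]]' 40
```

```text
clock: 1.15
position: [432.0, 244.7, 223.3]
tool_rot: [0.0, 0.741, 0.672, -0.0]
contact_force: [0.8, 0.9, -0.0]
finger_gap: 1.001
```

```bash
python3 -m pendant '[[0,0,0,28,-42,-5,-1],[0,0,0,56,-84,-10,-1],[0,0,0,84,-126,-15,-1],[0,0,0,112,-168,-25,-1],[0,0,0,135,-205,-35,-1],[0,0,0,149,-226,-35,-1],[0,0,0,149,-226,-35,-1],[0,0,0,149,-226,-35,-1]]'; python3 - <<'E'
from station import ctrl
import cv2,numpy as np
from h import *
from scipy.spatial.transform import Rotation as Ro
m=ctrl.camera_model("wrist");s=ctrl.get_state();p,d=ctrl.snapshot("wrist");np.savez("w1.npz",p=p,d=d,**m)
cv2.imwrite("pics/w1.png",p[:,:,::-1])
q=s['tool_rot'];R=Ro.from_quat([*q[1:],q[0]]).as_matrix();print(s['position'],R.round(3),s['qpos'].round(2))
M=load("w1");C=cloud(M);print(proj(M,[581,19,61]))
E
```

```text
clock: 1.95
position: [580.8, 18.7, 187.9]
tool_rot: [-0.0, 0.741, 0.671, -0.001]
contact_force: [-0.7, 0.4, 0.1]
finger_gap: 1.001
[580.7789353   18.6893388  187.91849025] [[ 0.099  0.995 -0.001]
 [ 0.995 -0.099 -0.001]
 [-0.001 -0.001 -1.   ]] [-0.33  0.36  0.28  1.82 -0.12  0.99  1.48]
(np.float64(257.70330670668505), np.float64(183.61729284561417))
```

View pics/w1.png

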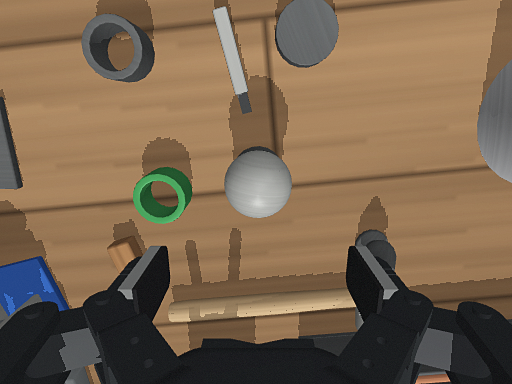

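The wrist picture shows the ball at (258,184), exactly where it was predicted (257.7,183.6). The spare collar is at (118,45), the green ring at (163,195) and the drift at (235,60). Descending onto the ball.

```bash
python3 -m pendant '[[0,0,0,0,0,-35,-1],[0,0,0,0,0,-70,-1],[0,0,0,0,0,-100,-1],[0,0,0,0,0,-118,-1],[0,0,0,0,0,-126,-1],[0,0,0,0,0,-126,-1]]' 30;  python3 -m pendant '[[0,0,0,0,0,0,0.2],[0,0,0,0,0,0,0.4],[0,0,0,0,0,0,0.6],[0,0,0,0,0,0,0.8],[0,0,0,0,0,0,0.8]]' 30
```

```text
clock: 2.6
position: [579.6, 21.4, 61.5]
tool_rot: [-0.001, 0.74, 0.673, -0.001]
contact_force: [0.2, -0.1, 0.8]
finger_gap: 1.001
clock: 3.1
position: [580.7, 18.9, 64.0]
tool_rot: [0.001, 0.74, 0.672, -0.001]
contact_force: [-2.2, -4.5, 8.2]
finger_gap: 0.632
```

```bash
python3 - <<'E'
from station import ctrl
import cv2,numpy as np
s=ctrl.get_state();print(s['position'],s['contact_force'],s['finger_gap'])
p,d=ctrl.snapshot("wrist");m=ctrl.camera_model("scene");q,_=ctrl.snapshot("scene")
cv2.imwrite("pics/w2.png",np.hstack([p[:,:,::-1][:, 56:456],cv2.resize(q[:,:,::-1][190:290,210:310],(384,384),interpolation=cv2.INTER_CUBIC)]))
E
```

```text
[580.67491718  18.90108957  63.97325857] [-2.20713204 -4.48399408  8.22390474] 0.6316765917119285
```

View pics/w2.png

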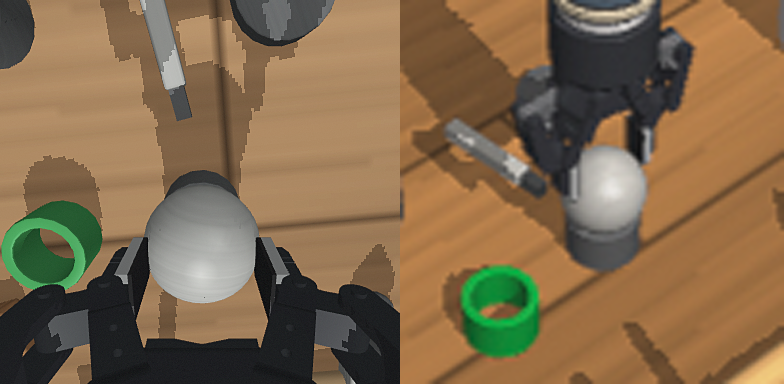

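```bash
python3 -m pendant '[[0,0,0,0,0,2,0.9],[0,0,0,0,0,5,0.9],[0,0,0,0,0,8,0.9],[0,0,0,0,0,12,0.9],[0,0,0,0,0,12,0.9]]' 40;python3 - <<'E'
from station import ctrl
import cv2,numpy as np
s=ctrl.get_state();print(s['position'],s['contact_force'],s['finger_gap'])
from h import *
m=ctrl.camera_model("scene");q,d=ctrl.snapshot("scene");np.savez("s2.npz",p=q,d=d,**m)
p,d=ctrl.snapshot("wrist")
cv2.imwrite("pics/w3.png",np.hstack([p[:,:,::-1][:, 56:456],cv2.resize(q[:,:,::-1][190:290,210:310],(384,384),interpolation=cv2.INTER_CUBIC)]))
C=cloud(load("s2"));hsv=cv2.cvtColor(q,cv2.COLOR_RGB2HSV)
k=((hsv[...,1]<40)&(hsv[...,2]>110));k[:226]=0;k[262:]=0;k[:,:252]=0;k[:,278:]=0
from scipy.optimize import least_squares
P=C[k];P=P[P[:,2]>45];r=least_squares(lambda x:np.linalg.norm(P-x,axis=1)-32,[580,19,70],loss='soft_l1');print(r.x,len(P),np.abs(r.fun).mean())
E
```

```text
clock: 3.7
position: [581.1, 19.3, 76.5]
tool_rot: [0.001, 0.74, 0.672, -0.0]
contact_force: [0.4, -0.0, -0.4]
finger_gap: 0.617
[581.07559708  19.2662498   76.52614453] [ 0.38956661 -0.02995578 -0.41658443] 0.6165976522837906
[580.24522048  18.99750373  75.09753819] 351 2.152524683830569
```

View pics/w3.png

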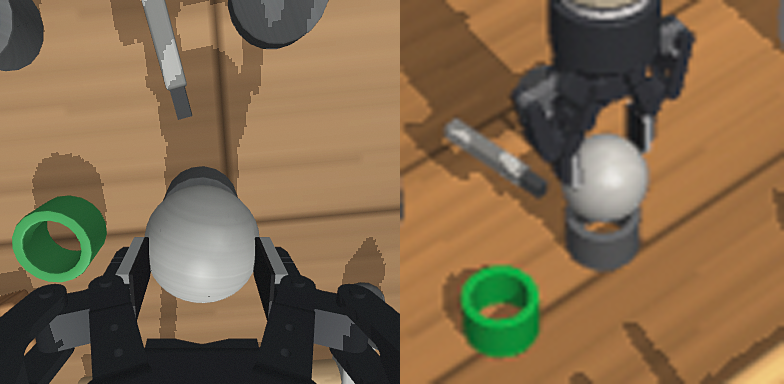

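```bash
python3 -m pendant '[[0,0,0,0,0,15,0.95],[0,0,0,0,0,40,0.95],[0,0,0,0,5,70,0.95],[0,0,0,-1,20,95,0.95],[0,0,0,-4,45,105,0.95],[0,0,0,-7,75,110,0.95],[0,0,0,-10,110,110,0.95],[0,0,0,-14,150,110,0.95],[0,0,0,-18,190,110,0.95],[0,0,0,-22,230,110,0.95]]' 40; python3 -m pendant '[[0,0,0,-3,30,0,0.95],[0,0,0,-6,60,0,0.95],[0,0,0,-8,80,0,0.95],[0,0,0,-8,90,0,0.95],[0,0,0,-8,90,0,0.95],[0,0,0,-8,90,0,0.95]]'
python3 - <<'E'
from station import ctrl
import cv2,numpy as np
s=ctrl.get_state();print(s['position'],s['contact_force'],s['finger_gap'])
p,d=ctrl.snapshot("wrist");q,_=ctrl.snapshot("top")
cv2.imwrite("pics/w4.png",np.hstack([p[:,:,::-1][:, 56:456],cv2.resize(q[:,:,::-1][130:230,100:200],(384,384),interpolation=cv2.INTER_CUBIC)]))
E
```

```text
clock: 4.8
position: [558.5, 250.6, 187.1]
tool_rot: [0.001, 0.74, 0.672, -0.0]
contact_force: [-0.5, -0.0, -1.5]
finger_gap: 0.618
clock: 5.4
position: [551.1, 338.6, 187.1]
tool_rot: [0.001, 0.741, 0.671, -0.001]
contact_force: [0.6, -0.4, -0.9]
finger_gap: 0.62
[551.08879876 338.60018975 187.14324195] [ 0.62305484 -0.40508862 -0.94272696] 0.6203193475750114
```

View pics/w4.png

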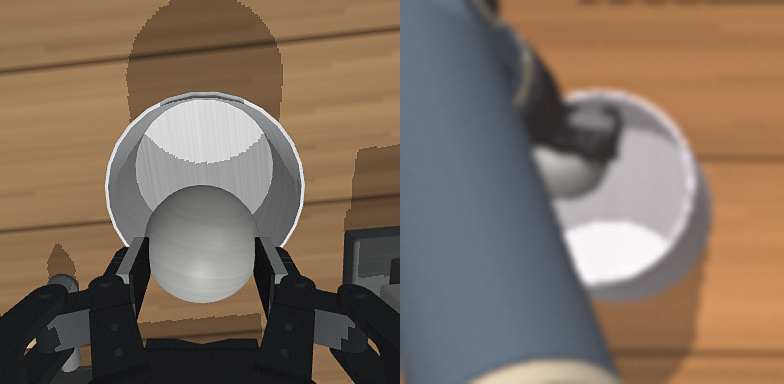

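```bash
python3 -m pendant '[[0,0,0,0,1,-25,0.95],[0,0,0,0,1,-50,0.95],[0,0,0,0,1,-75,0.95],[0,0,0,0,1,-95,0.95],[0,0,0,0,1,-112,0.95],[0,0,0,0,1,-124,0.95],[0,0,0,0,1,-132,0.95],[0,0,0,0,1,-138,0.95],[0,0,0,0,1,-140,0.95],[0,0,0,0,1,-140,0.95]]' 40; python3 -m pendant '[[0,0,0,0,0,-1,0.95],[0,0,0,0,0,-2,0.95],[0,0,0,0,0,-2,0.95]]'
```

```text
clock: 6.5
position: [551.5, 339.3, 47.5]
tool_rot: [0.001, 0.741, 0.671, -0.0]
contact_force: [-0.0, 0.4, -1.7]
finger_gap: 0.616
clock: 6.8
position: [551.5, 339.4, 45.7]
tool_rot: [0.001, 0.741, 0.671, -0.0]
contact_force: [0.5, -0.6, -2.0]
finger_gap: 0.618
```

```bash
python3 -m pendant '[[0,0,0,0,0,-1,0.95],[0,0,0,0,0,-2,0.95],[0,0,0,0,0,-3,0.95],[0,0,0,0,0,-3,0.95]]'; python3 -m pendant '[[0,0,0,0,0,-1,0.95],[0,0,0,0,0,-1,0.95]]'
```

```text
clock: 7.2
position: [551.4, 339.3, 42.5]
tool_rot: [0.001, 0.741, 0.671, -0.0]
contact_force: [-0.1, 0.5, -1.4]
finger_gap: 0.618
clock: 7.4
position: [551.3, 339.3, 41.3]
tool_rot: [0.001, 0.741, 0.671, -0.0]
contact_force: [-0.0, -0.1, -2.0]
finger_gap: 0.614
```

```bash
python3 -m pendant '[[0,0,0,0,0,-1,0.95],[0,0,0,0,0,-1,0.95]]'; python3 -m pendant '[[0,0,0,0,0,-1,0.95],[0,0,0,0,0,-1,0.95]]'
```

```text
clock: 7.6
position: [551.5, 339.3, 40.5]
tool_rot: [0.001, 0.741, 0.671, -0.0]
contact_force: [1.1, 0.0, -0.2]
finger_gap: 0.622
clock: 7.8
position: [552.0, 339.3, 40.3]
tool_rot: [0.002, 0.741, 0.671, 0.0]
contact_force: [-0.3, -1.5, 5.5]
finger_gap: 0.617
```

Contact with the floor: 5.5 N, about 7 N more than hanging free. Releasing.

```bash
python3 -m pendant '[[0,0,0,0,0,0,0.1],[0,0,0,0,0,0,-0.3],[0,0,0,0,0,0,-0.7],[0,0,0,0,0,0,-1],[0,0,0,0,0,0,-1],[0,0,0,0,0,0,-1]]'; python3 -m pendant '[[0,0,0,0,0,10,-1],[0,0,0,0,0,30,-1],[0,0,0,0,0,60,-1],[0,0,0,0,0,100,-1],[0,0,0,0,0,130,-1],[0,0,0,0,0,150,-1],[0,0,0,0,0,150,-1]]'
python3 - <<'E'
from station import ctrl
import cv2,numpy as np
from h import *
from scipy.optimize import least_squares
m=ctrl.camera_model("wrist");p,d=ctrl.snapshot("wrist");np.savez("w5.npz",p=p,d=d,**m)
cv2.imwrite("pics/w5.png",p[:,:,::-1])
print(proj(m,[551.3,339.7,37]))
E
```

```text
clock: 8.4
position: [552.0, 339.3, 40.2]
tool_rot: [0.002, 0.741, 0.671, 0.0]
contact_force: [-0.8, 0.3, -0.1]
finger_gap: 0.999
clock: 9.1
position: [554.0, 340.4, 194.8]
tool_rot: [0.002, 0.741, 0.671, 0.004]
contact_force: [0.6, -0.2, 0.2]
finger_gap: 1.0
(np.float64(255.6737159883854), np.float64(171.92742504062755))
```

View pics/w5.png

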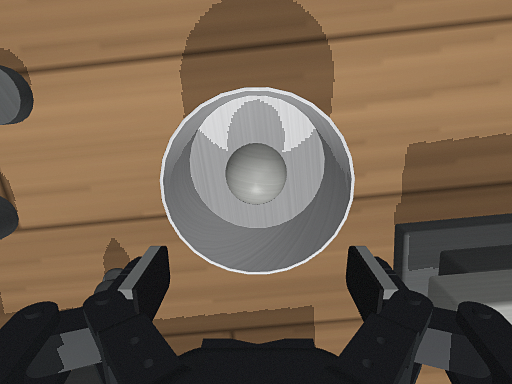

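The ball is seen at (256,174), and the pot centre at ball height projects to (255.7,172), so it rests centred on the floor. Next, an empty dry run of the presenting pose to check that it can be reached.

```bash
python3 -m pendant '[[0,0,0,-4,-25,8,-1],[0,0,0,-9,-65,20,-1],[0,0,0,-16,-110,30,-1],[0,0,0,-24,-155,40,-1],[0,0,0,-32,-200,50,-1],[0,0,0,-40,-245,60,-1],[0,-0.05,0,-48,-290,65,-1],[0,-0.1,0,-56,-335,65,-1],[0,-0.15,0,-64,-380,65,-1],[-0.02,-0.2,0,-72,-425,65,-1]]'; python3 -m pendant '[[-0.01,-0.1,0,-8,-40,0,-1],[-0.02,-0.2,0,-16,-80,0,-1],[-0.03,-0.3,0,-24,-120,0,-1],[-0.03,-0.32,0,-32,-160,0,-1],[-0.03,-0.32,0,-40,-195,0,-1],[-0.03,-0.32,0,-40,-195,0,-1],[-0.03,-0.32,0,-40,-195,0,-1]]'; python3 - <<'E'
from station import ctrl
from scipy.spatial.transform import Rotation as Ro
s=ctrl.get_state();q=s['tool_rot'];print(Ro.from_quat([*q[1:],q[0]]).as_matrix().round(3),s['qpos'].round(2))
E
```

```text
clock: 10.15
position: [479.3, -87.5, 256.4]
tool_rot: [0.077, 0.738, 0.667, 0.069]
contact_force: [-0.3, -1.2, -0.5]
finger_gap: 1.002
clock: 10.85
position: [438.5, -282.3, 255.3]
tool_rot: [0.192, 0.717, 0.647, 0.175]
contact_force: [0.1, 0.2, 0.9]
finger_gap: 0.999
[[ 0.101  0.86   0.5  ]
 [ 0.995 -0.089 -0.048]
 [ 0.003  0.502 -0.865]] [-0.24 -0.05  0.89  2.21 -0.44  0.56  2.45]
```

```bash
python3 -m pendant '[[0,0,0,-4,-6,-15,-1],[0,0,0,-4,-6,-15,-1],[0,0,0,-4,-6,-15,-1]]'; python3 - <<'E'
from station import ctrl
import cv2
from h import *
from scipy.spatial.transform import Rotation as Ro
m=ctrl.camera_model("wrist")
s=ctrl.get_state();q=s['tool_rot'];print(s['position'],Ro.from_quat([*q[1:],q[0]]).as_matrix().round(3),s['qpos'].round(2))
p,d=ctrl.snapshot("wrist");np.savez("w6.npz",p=p,d=d,**m);cv2.imwrite("pics/w6.png",p[:,:,::-1])
print(proj(m,[504,-295,118.3]))
E
```

```text
clock: 11.15
position: [434.7, -286.7, 239.6]
tool_rot: [0.191, 0.716, 0.648, 0.175]
contact_force: [-0.4, -0.2, 1.0]
finger_gap: 0.996
[ 434.70456653 -286.74407488  239.63732198] [[ 0.099  0.861  0.498]
 [ 0.995 -0.088 -0.047]
 [ 0.004  0.5   -0.866]] [-0.25 -0.02  0.93  2.23 -0.54  0.54  2.57]
(np.float64(255.46376515179233), np.float64(179.72130395155722))
```

View pics/w6.png

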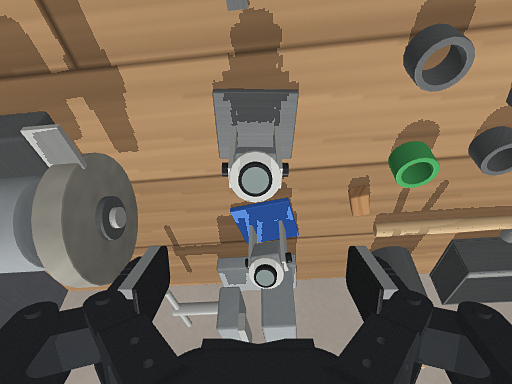

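The lens is seen at (256,180), against a prediction of (255.5,179.7), and the plate looks symmetric, so the lens point and heading hold up. Joint 7 is close to its limit, so I'll grip with the jaws yawed −0.5 rad; the bore is symmetric.

```bash
python3 - <<'E'
from station import ctrl
import numpy as np
from scipy.spatial.transform import Rotation as Ro
q=ctrl.get_state()['tool_rot'];R=Ro.from_quat([*q[1:],q[0]])
a=np.deg2rad(56);x=[np.cos(a),np.sin(a),0];z=[0,0,-1]
G=Ro.from_matrix(np.array([x,np.cross(z,x),z]).T)
print((G*R.inv()).as_rotvec().round(3))
E
```

```text
[ 0.177  0.5   -0.482]
```

```bash
python3 -m pendant '[[0.01,0.04,-0.04,8,18,3,-1],[0.04,0.1,-0.1,22,50,5,-1],[0.07,0.2,-0.2,42,90,5,-1],[0.1,0.28,-0.27,62,130,0,-1],[0.13,0.36,-0.35,82,170,-10,-1],[0.16,0.44,-0.42,102,210,-20,-1],[0.177,0.5,-0.482,122,250,-35,-1],[0.177,0.5,-0.482,138,285,-50,-1],[0.177,0.5,-0.482,146,306,-55,-1],[0.177,0.5,-0.482,146,306,-55,-1]]';python3 -m pendant '[[0,0,0,0,0,0,-1],[0,0,0,0,0,0,-1]]'; python3 - <<'E'
from station import ctrl
import cv2
from h import *
from scipy.spatial.transform import Rotation as Ro
m=ctrl.camera_model("wrist")
s=ctrl.get_state();q=s['tool_rot'];print(s['position'],Ro.from_quat([*q[1:],q[0]]).as_matrix().round(3),s['qpos'].round(2))
p,d=ctrl.snapshot("wrist");np.savez("w7.npz",p=p,d=d,**m);cv2.imwrite("pics/w7.png",p[:,:,::-1])
print(proj(m,[581,19,36]))
E
```

```text
clock: 12.2
position: [582.0, 27.6, 183.0]
tool_rot: [-0.001, 0.88, 0.475, -0.001]
contact_force: [-0.6, 0.3, 0.5]
finger_gap: 0.999
clock: 12.4
position: [581.9, 28.4, 183.1]
tool_rot: [-0.001, 0.88, 0.475, -0.001]
contact_force: [0.1, -0.1, 0.6]
finger_gap: 1.0
[581.94115109  28.35986635 183.14916011] [[ 0.549  0.836 -0.003]
 [ 0.836 -0.549  0.002]
 [ 0.    -0.003 -1.   ]] [-0.56  0.4   0.57  1.83 -0.25  0.99  1.11]
(np.float64(248.9048862701124), np.float64(182.9652367495775))
```

View pics/w7.png

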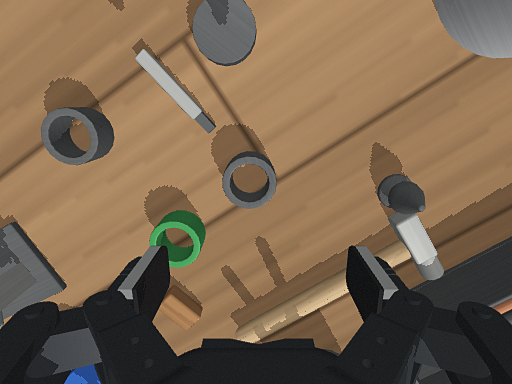

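The collar stands in the middle at (249,180), the spare at (77,135) and the green ring at (178,238). I'll measure its rim and correct, since the arm is about 9 mm off in y.

```bash
python3 - <<'E'
from h import *
W=load("w7");C=cloud(W)
P=C[140:220,210:290].reshape(-1,3);Q=P[(P[:,2]>30)&(P[:,2]<42)]
c,r=cv2.minEnclosingCircle(Q[:,:2].astype(np.float32));print(Q.mean(0),c,r,len(Q))
g=W['p'][140:220,210:290].copy();cv2.imwrite("pics/w7c.png",cv2.resize(g[:,:,::-1],None,fx=6,fy=6,interpolation=cv2.INTER_CUBIC))
# residual vs colour blob
hsv=cv2.cvtColor(W['p'],cv2.COLOR_RGB2HSV);k=(hsv[...,1]<70).astype(np.uint8);kk=np.zeros_like(k);kk[140:215,215:285]=k[140:215,215:285]
cs,h=cv2.findContours(kk,cv2.RETR_CCOMP,cv2.CHAIN_APPROX_NONE)
for i,x in enumerate(cs):
    if cv2.contourArea(x)>200:
        e=cv2.fitEllipse(x);print(e,h[0][i][3],plane(W,*e[0],36))
E
```

```text
[580.30475679  19.57795133  35.40737345] (580.8478393554688, 19.152183532714844) 27.764663696289062 1182
((249.1401824951172, 179.94700622558594), (52.921974182128906, 56.7985954284668), 1.4900360107421875) -1 [578.51045611  20.95075687  36.        ]
((249.45272827148438, 177.81982421875), (29.7586727142334, 35.61615753173828), 96.03520965576172) 0 [576.84594717  22.44242412  36.        ]
```

View pics/w7c.png

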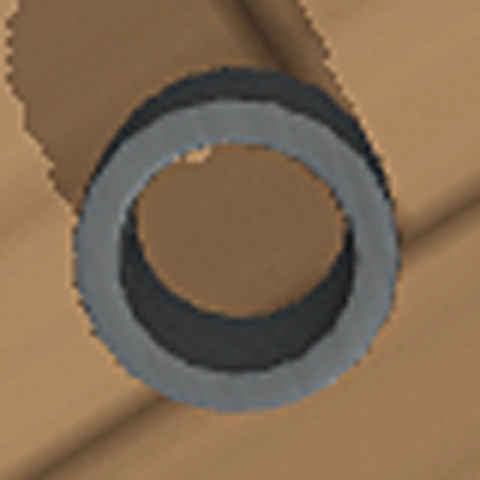

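Collar at (580.8, 19.2), rim radius 27.8 mm (28 expected) and height 35.4 mm (36 expected).

```bash
python3 -m pendant '[[0,0,0,-1,-9,-20,-1],[0,0,0,-1,-9,-50,-1],[0,0,0,-1,-9,-80,-1],[0,0,0,-1,-9,-100,-1],[0,0,0,-1,-9,-100,-1],[0,0,0,-1,-9,-100,-1]]'
```

```text
clock: 13.05
position: [581.2, 17.1, 84.4]
tool_rot: [-0.001, 0.881, 0.474, -0.0]
contact_force: [0.5, -0.6, 1.4]
finger_gap: 1.002
```

```bash
python3 -m pendant '[[0,0,0,0,2,-20,-1],[0,0,0,0,2,-38,-1],[0,0,0,0,2,-48,-1],[0,0,0,0,2,-54,-1],[0,0,0,0,2,-55,-1],[0,0,0,0,2,-55,-1]]'
```

```text
clock: 13.65
position: [581.9, 19.0, 30.1]
tool_rot: [-0.001, 0.881, 0.473, 0.0]
contact_force: [0.8, -1.3, -0.5]
finger_gap: 0.997
```

```bash
python3 -m pendant '[[0,0,0,0,0,0,0],[0,0,0,0,0,0,0.4],[0,0,0,0,0,0,0.8],[0,0,0,0,0,0,1],[0,0,0,0,0,0,1],[0,0,0,0,0,0,1]]' 60
```

```text
clock: 14.25
position: [581.8, 19.0, 30.1]
tool_rot: [-0.001, 0.881, 0.474, 0.0]
contact_force: [-0.9, -0.6, 0.3]
finger_gap: 0.002
```

The gripper shut completely, so it isn't holding the collar. Looking.

```bash
python3 - <<'E'
from station import ctrl
import cv2,numpy as np
p,d=ctrl.snapshot("wrist");q,_=ctrl.snapshot("scene")
cv2.imwrite("pics/w8.png",np.hstack([p[:,:,::-1][:, 56:456],cv2.resize(q[:,:,::-1][190:290,210:310],(384,384),interpolation=cv2.INTER_CUBIC)]))
E
```

```text
(no output)
```

View pics/w8.png

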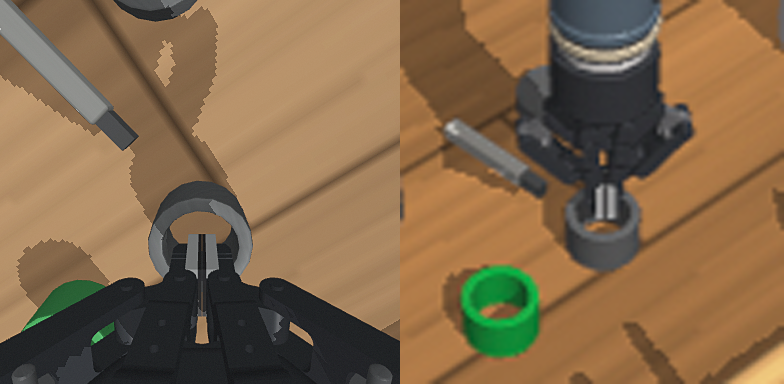

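```bash
python3 - <<'E'
from station import ctrl
import cv2,numpy as np
from h import *
m=ctrl.camera_model("scene");q,d=ctrl.snapshot("scene");np.savez("s9.npz",p=q,d=d,**m)
print([np.round(proj(m,[581.8,19,z])) for z in(8,21,30,36,60)])
cv2.imwrite("pics/w9.png",cv2.resize(q[:,:,::-1][210:270,230:300],None,fx=11,fy=10,interpolation=cv2.INTER_CUBIC)[:600])
W=np.load("w7.npz");C=cloud(W)
print("pad cloud open: tool at 183;", [C[v,u].round() for v,u in((255,160),(275,150),(255,355),(300,150),(300,375))])
E
```

```text
[array([263., 252.]), array([263., 249.]), array([263., 247.]), array([263., 245.]), array([263., 240.])]
pad cloud open: tool at 183; [array([551.,  -2., 214.]), array([552.,  -3., 227.]), array([597.,  69., 214.]), array([560.,  -8., 230.]), array([602.,  67., 239.])]
```

View pics/w9.png

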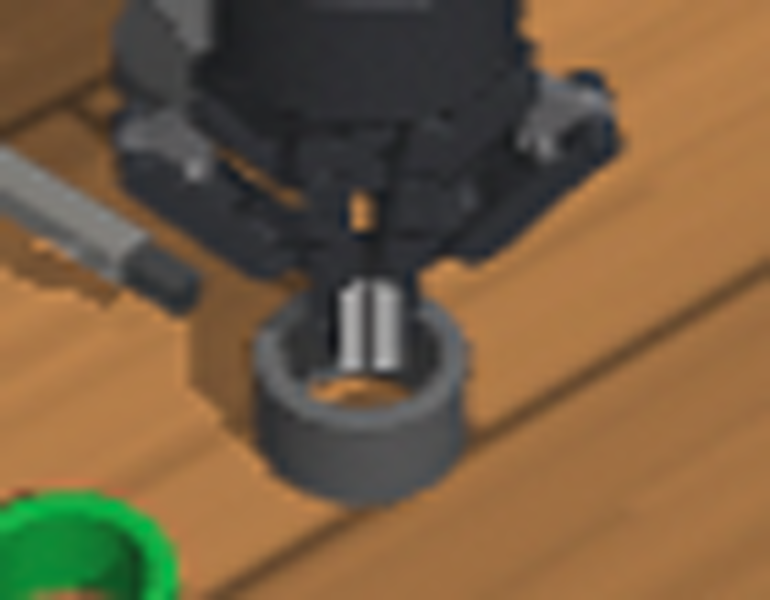

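```bash
python3 - <<'E'
from station import ctrl
from h import *
from scipy.spatial.transform import Rotation as Ro
m=ctrl.camera_model("wrist");s=ctrl.get_state();p,d=ctrl.snapshot("wrist");np.savez("w9.npz",p=p,d=d,**m)
for n,pos in(("w9",s['position']),("w7",[581.9,28.4,183.1])):
    W=load(n);C=cloud(W);q=s['tool_rot'];R=Ro.from_quat([*q[1:],q[0]]).as_matrix()
    L=(C-pos)@R
    cols=range(245,270,3) if n=="w9" else range(150,172,3)
    for v in range(228,300,6): print(v,[tuple(L[v,u].round().astype(int)) for u in cols][:8])
S=load("s9");C=cloud(S)
for v in range(236,250): print(v,C[v,264].round(),C[v,266].round())
E
```

```text
228 [(np.int64(-8), np.int64(4), np.int64(30)), (np.int64(-6), np.int64(4), np.int64(30)), (np.int64(-4), np.int64(4), np.int64(30)), (np.int64(-2), np.int64(4), np.int64(30)), (np.int64(0), np.int64(4), np.int64(30)), (np.int64(2), np.int64(4), np.int64(30)), (np.int64(4), np.int64(4), np.int64(31)), (np.int64(6), np.int64(4), np.int64(30))]
234 [(np.int64(-6), np.int64(-11), np.int64(-12)), (np.int64(-4), np.int64(-11), np.int64(-11)), (np.int64(-3), np.int64(-11), np.int64(-12)), (np.int64(-1), np.int64(-11), np.int64(-12)), (np.int64(0), np.int64(-11), np.int64(-12)), (np.int64(2), np.int64(-11), np.int64(-12)), (np.int64(3), np.int64(-11), np.int64(-12)), (np.int64(5), np.int64(-11), np.int64(-11))]
240 [(np.int64(-6), np.int64(-11), np.int64(-19)), (np.int64(-4), np.int64(-11), np.int64(-19)), (np.int64(-3), np.int64(-11), np.int64(-18)), (np.int64(-1), np.int64(-11), np.int64(-19)), (np.int64(0), np.int64(-11), np.int64(-18)), (np.int64(1), np.int64(-12), np.int64(-20)), (np.int64(3), np.int64(-11), np.int64(-19)), (np.int64(4), np.int64(-11), np.int64(-18))]
246 [(np.int64(-5
[... 7633 characters left out ...]
nt64(9), np.int64(-32)), (np.int64(-114), np.int64(154), np.int64(173)), (np.int64(-107), np.int64(147), np.int64(163)), (np.int64(-103), np.int64(147), np.int64(163))]
236 [592.  15.  87.] [596.  19.  87.]
237 [593.  14.  85.] [595.  20.  82.]
238 [590.  17.  76.] [593.  21.  76.]
239 [594.  13.  78.] [590.  24.  66.]
240 [593.  14.  73.] [591.  23.  64.]
241 [592.  15.  67.] [591.  23.  60.]
242 [594.  13.  66.] [591.  23.  55.]
243 [593.  14.  60.] [592.  22.  53.]
244 [589.  17.  50.] [593.  22.  50.]
245 [592.  15.  50.] [575.  37.  19.]
246 [593.  14.  47.] [574.  38.  12.]
247 [570.  34.   7.] [573.  39.   6.]
248 [570.  34.   3.] [578.  35.   9.]
249 [573.  31.   4.] [576.  37.   1.]
```

Measured tips: about 10–15 mm behind the reported TCP when shut and about 21 mm when open, not 22 mm ahead as stated. The gripper closed just above the collar, and earlier it held the ball above its equator. I'll raise, reopen and go about 38 mm deeper, watching the force.

```bash
python3 -m pendant '[[0,0,0,0,0,15,1],[0,0,0,0,0,35,1],[0,0,0,0,0,50,0],[0,0,0,0,0,50,-1],[0,0,0,0,0,50,-1],[0,0,0,0,0,50,-1],[0,0,0,0,0,50,-1],[0,0,0,0,0,50,-1]]' 60
```

```text
clock: 15.25
position: [581.4, 19.0, 79.4]
tool_rot: [-0.001, 0.881, 0.473, -0.0]
contact_force: [-0.1, 0.7, -0.4]
finger_gap: 0.987
```

```bash
python3 -m pendant '[[0,0,0,0,0,-25,-1],[0,0,0,0,0,-50,-1],[0,0,0,0,0,-65,-1],[0,0,0,0,0,-72,-1],[0,0,0,0,0,-75,-1],[0,0,0,0,0,-75,-1]]' 60;python3 -m pendant '[[0,0,0,0,0,-4,-1],[0,0,0,0,0,-8,-1],[0,0,0,0,0,-11,-1],[0,0,0,0,0,-11,-1]]'; python3 - <<'E'
from station import ctrl
import cv2,numpy as np
p,d=ctrl.snapshot("wrist");q,_=ctrl.snapshot("scene")
cv2.imwrite("pics/w10.png",np.hstack([p[:,:,::-1][:, 56:456],cv2.resize(q[:,:,::-1][190:290,210:310],(384,384),interpolation=cv2.INTER_CUBIC)]))
E
```

```text
clock: 15.85
position: [581.7, 18.8, 4.6]
tool_rot: [-0.001, 0.881, 0.473, -0.0]
contact_force: [0.2, -0.3, 0.5]
finger_gap: 0.995
clock: 16.25
position: [581.4, 18.9, -6.7]
tool_rot: [-0.001, 0.881, 0.473, -0.0]
contact_force: [-0.8, 0.0, -0.2]
finger_gap: 1.0
```

View pics/w10.png

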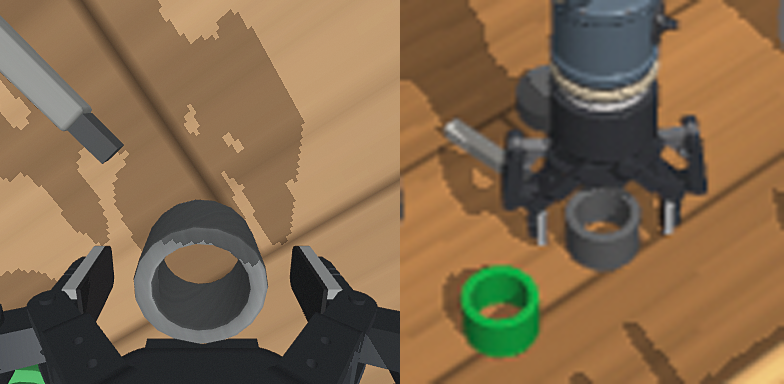

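The fingers now straddle the collar, with the tips below its rim (scene crop (543,240) and (670,232)). Closing.

```bash
python3 -m pendant '[[0,0,0,0,0,0,-0.3],[0,0,0,0,0,0,0],[0,0,0,0,0,0,0.3],[0,0,0,0,0,0,0.6],[0,0,0,0,0,0,0.8],[0,0,0,0,0,0,0.8]]' 60
```

```text
clock: 16.95
position: [581.7, 18.6, -5.7]
tool_rot: [-0.001, 0.881, 0.473, 0.0]
contact_force: [-0.8, 0.1, 5.3]
finger_gap: 0.648
```

```bash
python3 -m pendant '[[0,0,0,0,0,5,0.9],[0,0,0,0,0,15,0.9],[0,0,0,0,0,30,0.9],[0,0,0,0,0,50,0.9],[0,0,0,0,0,75,0.9],[0,0,0,0,0,100,0.9],[0,0,0,0,0,110,0.9],[0,0,0,0,0,110,0.9],[0,0,0,0,0,110,0.9]]' 70; python3 - <<'E'
from station import ctrl
import cv2,numpy as np
from h import *
p,d=ctrl.snapshot("wrist");m=ctrl.camera_model("scene");q,d=ctrl.snapshot("scene");np.savez("s11.npz",p=q,d=d,**m)
cv2.imwrite("pics/w11.png",np.hstack([p[:,:,::-1][:, 56:456],cv2.resize(q[:,:,::-1][160:260,210:310],(384,384),interpolation=cv2.INTER_CUBIC)]))
E
```

```text
clock: 17.85
position: [581.0, 18.8, 103.7]
tool_rot: [-0.001, 0.881, 0.473, -0.0]
contact_force: [0.7, 1.1, -3.4]
finger_gap: 0.642
```

View pics/w11.png

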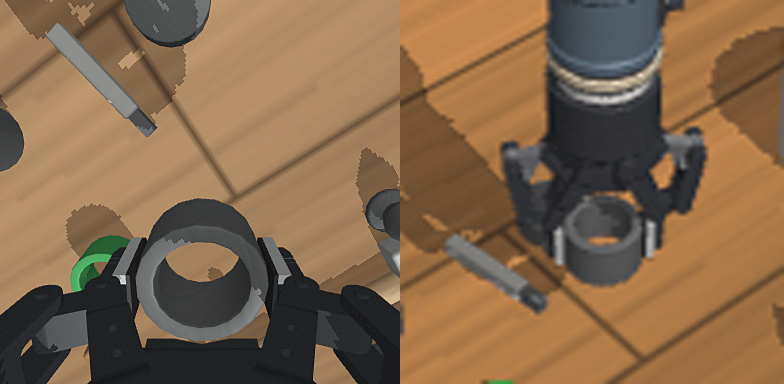

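The collar is held upright, with about 3.4 N of extra load for its 0.3 kg. Its middle is 24 mm behind the reported TCP, so the TCP target is (451,−290,210).

```bash
python3 -m pendant '[[0,0,0,-2,-5,15,0.9],[0,0,0,-6,-14,40,0.9],[0,0,0,-12,-28,65,0.9],[0,-0.03,0,-20,-48,90,0.9],[-0.01,-0.07,0,-30,-74,105,0.9],[-0.01,-0.12,0,-42,-104,115,0.9],[-0.02,-0.17,0,-54,-134,120,0.9],[-0.02,-0.22,0,-66,-164,120,0.9],[-0.03,-0.27,0,-78,-194,120,0.9],[-0.03,-0.32,0,-90,-220,120,0.9]]' 70; python3 - <<'E'
from station import ctrl
import numpy as np
from scipy.spatial.transform import Rotation as Ro
s=ctrl.get_state();q=s['tool_rot'];R=Ro.from_quat([*q[1:],q[0]])
a=np.deg2rad(56);x=[np.cos(a),np.sin(a),0];z=[0,0,-1]
G=Ro.from_rotvec([-.05,-.521,0])*Ro.from_matrix(np.array([x,np.cross(z,x),z]).T)
print((G*R.inv()).as_rotvec().round(3),np.array([451.2,-289.9,210.1])-s['position'],s['qpos'].round(2))
E
```

```text
clock: 18.95
position: [488.9, -203.1, 223.2]
tool_rot: [0.088, 0.87, 0.467, 0.133]
contact_force: [1.3, -0.0, -3.1]
finger_gap: 0.647
[-0.017 -0.203 -0.007] [-37.68317473 -86.82124785 -13.14013223] [-0.29  0.09  0.71  2.12 -0.26  0.66  1.57]
```

```bash
python3 -m pendant '[[0,-0.03,0,-6,-15,-2,0.9],[-0.01,-0.07,0,-12,-30,-4,0.9],[-0.01,-0.11,0,-20,-46,-6,0.9],[-0.01,-0.15,0,-27,-62,-9,0.9],[-0.02,-0.18,-0.01,-33,-76,-11,0.9],[-0.02,-0.2,-0.01,-37,-84,-13,0.9],[-0.02,-0.2,-0.01,-38,-87,-13,0.9],[-0.02,-0.2,-0.01,-38,-87,-13,0.9],[-0.02,-0.2,-0.01,-38,-87,-13,0.9]]'; python3 - <<'E'
from station import ctrl
import numpy as np,cv2
from h import *
from scipy.spatial.transform import Rotation as Ro
s=ctrl.get_state();q=s['tool_rot'];R=Ro.from_quat([*q[1:],q[0]])
print(R.as_matrix().round(3),s['position'],s['qpos'].round(2))
for n in("scene","top","wrist"):
    m=ctrl.camera_model(n);p,d=ctrl.snapshot(n);np.savez(f"{n}12.npz",p=p,d=d,**m)
    print(n,np.round(proj(m,[439.3,-288.8,230.9])))
S=load("scene12")['p'];W=load("wrist12")['p'];T=load("top12")['p']
cv2.imwrite("pics/v12.png",np.hstack([W[:,:,::-1][:,56:456],cv2.resize(S[:,:,::-1][200:320,80:200],(384,384),interpolation=cv2.INTER_CUBIC)]))
E
```

```text
clock: 19.85
position: [451.3, -289.6, 210.5]
tool_rot: [0.143, 0.853, 0.453, 0.214]
contact_force: [0.3, -0.4, -3.2]
finger_gap: 0.648
[[ 0.498  0.713  0.494]
 [ 0.835 -0.548 -0.05 ]
 [ 0.235  0.438 -0.868]] [ 451.25995069 -289.6469831   210.521094  ] [-0.03  0.09  0.72  2.23 -0.73  0.51  2.24]
scene [127. 220.]
top [364. 208.]
wrist [256. 266.]
```

View pics/v12.png

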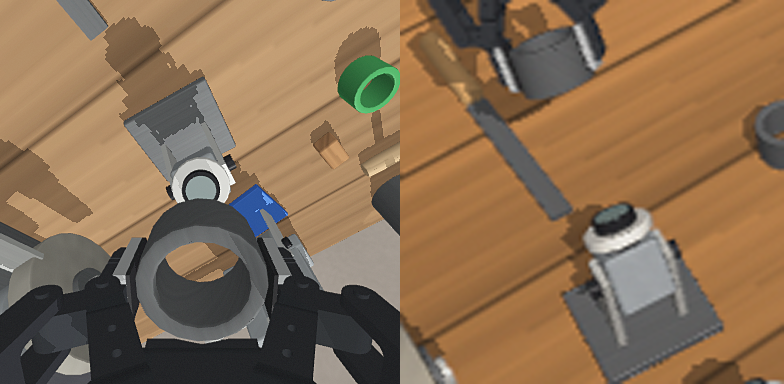

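```bash
python3 - <<'E'
from h import *
from scipy.optimize import least_squares
V=np.array([439.3,-288.8,230.9]);a=np.array([-.4977,.0475,.866])
for n,(x0,y0,x1,y1) in(("wrist12",(185,195,325,345)),("scene12",(108,205,148,233))):
    W=load(n);C=cloud(W)[y0:y1,x0:x1].reshape(-1,3);p=W['p'][y0:y1,x0:x1].reshape(1,-1,3)
    h=cv2.cvtColor(p,cv2.COLOR_RGB2HSV)[0]
    D=C-V;ax=D@a;r=np.linalg.norm(D-np.outer(ax,a),axis=1)
    Q=C[(h[:,1]<70)&(h[:,2]<140)&(abs(ax)<24)&(r<33)&(r>15)]
    ax=(Q-V)@a;print(n,len(Q),"axial pct",np.percentile(ax,[1,5,95,99]).round(1))
    def f(x):
        u=a+np.array([x[2],x[3],0]);u/=np.linalg.norm(u);E=Q-V-np.array([x[0],x[1],0]);rr=np.linalg.norm(E-np.outer(E@u,u),axis=1)
        return np.minimum(abs(rr-28),abs(rr-20))
    if n=="wrist12":
        top=Q[ax>14];c=top.mean(0);u=np.linalg.svd(top-c)[2][2];u*=np.sign(u@a);print("rim",len(top),"normal",u.round(3),"angle",np.arccos(u@a))
    s=least_squares(f,[0,0,0,0],loss='soft_l1');print("offset",s.x.round(3),np.mean(abs(s.fun)))
W=load("wrist12");T=load("top12")
hs=cv2.cvtColor(T['p'],cv2.COLOR_RGB2BGR);cv2.imwrite("pics/t12.png",hs)
E
```

```text
wrist12 13372 axial pct [-15.6 -11.7  18.4  20. ]
rim 6969 normal [-0.491  0.057  0.869] angle 0.014860540746809748
offset [-0.043  1.061  0.015 -0.008] 1.1647225594600652
scene12 435 axial pct [-14.6 -13.2  19.9  21.7]
offset [-0.61   0.768  0.003  0.013] 1.3659609978578044
```

View pics/t12.png

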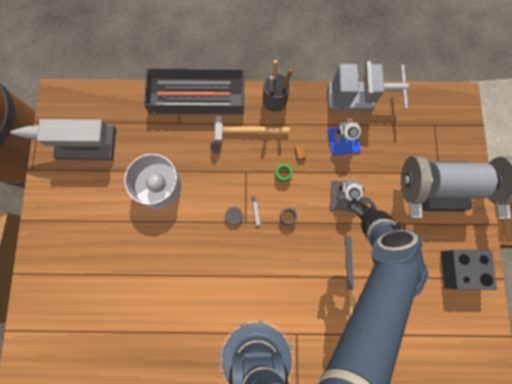

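Two views put the collar within about 2 mm of the view point, with the bore 0.015 rad off the lens axis. The ball is in the pot at top (156,182), and the other things in view are where they were. Settling, then handing in.

```bash
python3 -m pendant '[[0,0,0,0,0,0,0.9],[0,0,0,0,0,0,0.9],[0,0,0,0,0,0,0.9]]' && python3 - <<'E'
from station import ctrl
s=ctrl.get_state();print(s['position'],s['qvel'].round(3),s['finger_gap'],s['contact_force'])
print(ctrl.job_done())
E
```

```text
clock: 20.3
position: [451.6, -289.2, 210.4]
tool_rot: [0.143, 0.853, 0.454, 0.214]
contact_force: [-0.6, -0.4, -3.4]
finger_gap: 0.642
[ 451.55591238 -289.18908478  210.40477392] [ 0.004  0.     0.002 -0.    -0.     0.001  0.   ] 0.641507194648859 [-0.64590007 -0.43164975 -3.38209735]
the job is handed in; nothing more can be done
None
```

The job is done and was handed in at about 20 s, with no verdict reported. I lowered the ball onto the pot floor and released it on light contact. Then I picked up the collar it had sat in and handed in still holding it in front of the lens.

**Last checks:**
- **Collar position:** the middle is within about 2 mm of the view point in both the wrist and scene views.
- **Bore direction:** about 0.015 rad off my measured lens axis.
- **Hold:** joint speeds were about 0, the grip was steady at 70 N, and the 3.4 N load matches the collar's weight.
- **Ball:** the top view showed it near the middle of the pot floor.
- **Bystanders:** they looked unmoved in the top and scene pictures. The arm hid part of the file from above, and I did not measure any shifts.

**What disagreed:**
- **Fingertips:** they measured 10–20 mm behind the reported TCP, not 22 mm ahead as stated. Because of this the ball was gripped above its equator, though it held. My first try at the collar also closed just above its rim without moving it; I noticed, reopened and gripped about 36 mm lower.
- **Arm position:** one move ended about 9 mm off in y, and I corrected it before descending.

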